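# Switch off the traverse unit and pin its carriage for transport

### The job

Make the small traverse unit on the bench ready for transport. First switch it off by nudging the ridge of its slide switch across the detent to the ring mark; then push the carriage fully home, so that the hole in its tongue lines up with the hole in the bracket, and put the lock pin from its stand down through both until its knob sits flat on the bracket. Leave the other things on the bench where they are.

Things in the scene. Friction and masses are not known exactly. Their poses are not given: they have to be found in the camera images.
- unit: Traverse unit: grey housing 90 x 200 mm, flat top 30 mm above the bench, fixed. Origin: centre of its underside; x (90 mm way) points away from the robot at yaw 0, y (200 mm way) to its left, z up. Switch in the -x half; carriage on rails in the +x half, bracket at the +y end. Keep clear of the open glass tank behind (206 mm high, front at world x 0.57) and the balance (77 mm high, from x 0.50).
- power_switch (a joint): Travel of the slide switch in m: 0 = on (bar mark, towards the unit's +y), 0.010 = off (ring mark, towards the unit's -y). A spring detent holds it at either end and takes 3 to 4 N to leave; past the middle it snaps on by itself.
- switch_ridge (a point): Middle of the top edge of the switch's ridge, 6.5 mm above the flat housing top. The ridge is 14 mm long along the unit's x, 4 mm thick along the unit's y, grey plastic, and stands on a flush 16 x 20 mm slide in a thin black plate. The housing top is flat and free for 40 mm to either side of it along y.
- carriage (a joint): Travel of the carriage in m along the unit's +y: 0 = far end, 0.060 = fully home against its stop, where the holes line up. It slides stiffly (about 2 N) and stays where it is left.
- carriage_fin (a point): Middle of the top edge of the thumb fin on the dark steel carriage. Fin 26 mm long (unit's x), 8 mm thick (unit's y), rising 19 mm above the carriage block (40 x 36 mm, top 54 mm above the bench). A holed tongue sticks out of the block to +y, a thin stylus to -y. Carriage home, the bracket (top 56 mm above the bench) begins 29 mm from the fin's middle: keep what is on that side of the fin higher.
- tongue_hole (a point): Centre of the mouth of the hole (10.5 mm, straight up) in the carriage's tongue, tongue 6 mm thick, top 48 mm above the bench; it travels with the carriage and comes to lie under lock_hole.
- lock_hole (a point): Centre of the mouth of the upright 10.5 mm hole in the bracket's top, 56 mm above the bench; axes as the unit's. The bracket is an aluminium fork, 46 x 36 mm: upper plate 6 mm and lower plate 10 mm thick, holes in line, the tongue slides in between. 1.5 mm chamfer; 26 mm deep below this point.
- pin_stand: Black block 44 x 44 x 30 mm with a 10.5 mm hole through its middle, fixed, on the 5 mm thick mat in front of the balance. Origin: centre of its underside.
- pin_centre (a point): Centre of the lock pin, half-way up its 48 mm, on the underside of its knob; z is the pin's upward axis. Below it the steel shank, 8 mm thick, 24 mm long, last 4 mm tapered; above it a round dark knurled knob, 20 mm across, 24 mm high. 60 g. At the start it stands in the stand, knob on the stand's top. With the knob flat on the bracket this point coincides with lock_hole.
- loupe_mid (a point): Stand magnifier, 46 mm across, 34 mm high, half-way up; a bystander.
- specimen_mid (a point): Moulded specimen, dark disc 30 mm across, 16 mm high, half-way up; a bystander.
- block_mid (a point): Round steel test block, 50 mm across, 13 mm high, half-way up; a bystander.
- slug_mid (a point): Steel bar offcut standing upright, 25 mm across, 28 mm high, half-way up; a bystander.
- plate_mid (a point): Rectangular steel test block 40 x 60 x 10 mm, half-way up; a bystander.
- tweezers_mid (a point): Steel tweezers lying flat, 131 mm long, 4 mm high, at the middle; a bystander.
- dropper_mid (a point): Brown dropper bottle, 46 mm across, 120 mm high, half-way up; a bystander.
- wash_mid (a point): Wash bottle, 66 mm wide, 225 mm high, half-way up; a bystander.
- lock_pin: The lock pin as a whole (see pin_centre); origin at the tip of its shank.

How it is judged:
On the way, in this order (a step that is already met when the one before it is completed fails the run):
1. the switch is across its detent, off (value of joint power_switch above 0.0085 m), for 0.2 s.
2. the carriage is fully home with the switch off (value of joint power_switch above 0.0085 m and value of joint carriage above 0.0575 m), for 0.2 s.
At the end, for the whole second after the job is handed in: The switch is off (joint above 8.5 of 10 mm), the carriage is home (joint above 57.5 of 60 mm), and the lock pin stands upright (within 0.12 rad) through bracket and tongue with its knob on the bracket: pin_centre within 3 mm of lock_hole sideways and in height, the pin at rest (all of step 2 and horizontal distance between pin_centre and lock_hole below 0.003 m and z of pin_centre in the frame of lock_hole between -0.003 and 0.003 m and angle between pin_centre's own z axis and vertical below 0.12 rad and linear speed of lock_pin below 0.02 m/s); the robot touches nothing.
It fails at once if one of the bystanders listed is shifted more than 30 mm (distance of any of loupe_mid, specimen_mid, block_mid, slug_mid, plate_mid, wash_mid, tweezers_mid, dropper_mid from where it was at the start of the episode above 0.03 m).
It also fails if it takes over 61 s, if anything falls off the work surface, if the arm or the gripper's body presses on something with over 40 N, if the wrist force passes 120 N, or if a joint passes its speed limit or range.

### The arm

A 6-joint arm with a two-finger parallel gripper is mounted at the origin on a cart in front of the work surface, level with it; the furniture and walls round the work are solid. World frame = base frame: x ahead of the robot, y to its left, z up, the work surface at z = 0. Lengths are in m, angles in rad, forces in N, time in s.
With the tool pointing down it reaches from about 0.425 to 1.125 m from the base axis. Payload 14.9 kg.
Tool frame: the origin (TCP) lies on the centre line of the jaws, within the pads' length; the fingertips stand 11 mm ahead of it and the grasp point (between the pads) lies 8 mm behind it; x points along the fingers, z is the direction in which the jaws open and shut, and the axes are right-handed (so a half turn about x gives the same grasp; the last joint's range is limited). The gripper opens to 91 mm and grips with 3 to 60 N. Pads are 32 mm wide; open, the fingers measure 118 mm over their backs; the gripper's body (76 mm by 178 mm) begins 60 mm behind the grasp point.
Start: joints at [-1.329, 0.379, 1.734, -0, 1.028, -0.033], TCP at [0.19, -0.674, 0.225] pointing down, gripper open.
Joint ranges: [-2.77, 2.77], [-0.74, 2.19], [0, 2.66], [-1.06, 4.2], [0.31, 2.87], [-3.08, 3.08]. Speed limits (rad/s): [1.89, 1.89, 2.39, 3.14, 3.14, 3.14].

### API

Orientations are given as [roll, pitch, yaw] about the fixed x, y, z axes, in that order (R = Rz(yaw) Ry(pitch) Rx(roll)).
In Python, from station import * gives the robot as it stands.
- The arm moves only by the tool send_rows, never from a script. Its argument "targets" is a list that holds one entry, the list of rows, each a list of 7 numbers: the shift along the tool's x, y, z in mm, then the turn, a rotation vector about the tool's x, y, z in degrees, then the gripper command: -1 is shut, 1 is fully open, values between are in proportion. A call has 1 to 10 rows; each row shifts and turns the pose as measured when the row begins, along the tool's axes as they then stand; what a row does not reach is not made up. A row lasts 1/8 s, in which the tool goes at most 62.5 mm and 10.7 degrees, less where a joint would pass 70% of its speed; a pose out of reach is approached as far as the arm can. A call with a gripper value outside its range is refused whole. The fingers move at their own pace and stop on an object; the grip force is fixed at half the most. Time passes only in rows, so rows that do not move let the fingers close. It gives the time, the measured TCP pose, the force and the opening at its end, in the units of the state.
- get_state(): the state, without advancing time (a new reading comes with each control period).
- camera(name): name is "side" or "top"; returns a dict with "image" (480x640x3 uint8, blue, green, red), "camera_matrix" (3x3 intrinsics, pixels), "k1" (the pictures are not rectified: a ray, as slopes to the right and down, at radius r is drawn at 1 + k1 r^2 times it, then the intrinsics apply), "extrinsics" (4x4, takes a point from world to camera coordinates). Camera axes: x right, y down, z forward; pixel columns grow to the right and rows downward; lengths in m; the calibration is good to about 2 mm. A picture is of the moment at which its call begins. There is no depth.
- close_job(): hands the job in, once; it reports no verdict.
The state is a dict: "time": time; "joint_positions": joint angles; "qd": joint speeds; "effort": joint torques, N m; "position": TCP position; "tcp_rot": TCP orientation; "force": force on the tool from outside, world axes, zero at the start; "moment": the same for the moment, N m; "finger_gap": finger opening in m.
Only numpy, scipy, OpenCV 4.12 (cv2) and the standard library are available. Lean on these libraries where they do the work, as an engineer would, in place of code of your own. Each camera call takes 0.05 s, during which the arm holds its last target. There are 200 camera calls.

## Working session

There is one attempt and no reset: what is moved stays moved. The work goes in short steps, Python scripts to look and compute and a tool call to move; the robot and the scene stay as the last step left them, time stands still between calls to the robot, and variables do not carry over. Pictures are saved under pics/ and viewed, on a budget of 10 in all, crops included, one or two more only if the job needs it, and the job is handed in when it is done.

Besides the shell and the picture viewer there is one more tool, called after "Call:" by a JSON object that holds its "fn" and its "kwargs", one argument or row to a line. send_rows: Moves the arm, as the interface text tells. Its arguments: {"type":"object","properties":{"targets":{"type":"array"}},"required":["targets"]}

```bash
mkdir -p pics; ls; cat > h.py <<'E'
import numpy as np, cv2
from station import *
def snap(n,f):
    c=camera(n); cv2.imwrite('pics/'+f,c['image']); np.savez('pics/'+f+'.npz',K=c['camera_matrix'],k=c['k1'],E=c['extrinsics']); return c
def load(f):
    d=np.load('pics/'+f+'.npz'); return dict(camera_matrix=d['K'],k1=float(d['k']),extrinsics=d['E'],image=cv2.imread('pics/'+f))
def ray(c,u,v):
    K=np.array(c['camera_matrix']);E=np.array(c['extrinsics'])
    p=cv2.undistortPoints(np.array([[[u,v]]],float),K,np.array([c['k1'],0,0,0,0]))[0,0]
    return -E[:3,:3].T@E[:3,3], E[:3,:3].T@np.array([p[0],p[1],1])
def onz(c,u,v,z):
    o,d=ray(c,u,v); return o+d*(z-o[2])/d[2]
def proj(c,P):
    E=np.array(c['extrinsics']); r=cv2.Rodrigues(E[:3,:3])[0]
    return cv2.projectPoints(np.array(P,float).reshape(-1,1,3),r,E[:3,3],np.array(c['camera_matrix']),np.array([c['k1'],0,0,0,0]))[0][:,0]
def tri(c1,p1,c2,p2):
    A=np.zeros((3,3));b=np.zeros(3)
    for c,p in((c1,p1),(c2,p2)):
        o,d=ray(c,*p); d/=np.linalg.norm(d); M=np.eye(3)-np.outer(d,d); A+=M;b+=M@o
    return np.linalg.solve(A,b)
E
python3 - <<'E'
from h import *
s=get_state(); print({k:np.round(v,3) for k,v in s.items()})
for n in('top','side'):
    c=snap(n,n+'0.png'); print(n,np.round(c['camera_matrix'],1).tolist(),c['k1'],np.round(c['extrinsics'],3).tolist())
E
```

```text
pics
{'time': np.float64(0.0), 'joint_positions': array([-1.329,  0.379,  1.735,  0.   ,  1.028, -0.033]), 'qd': array([-0.001,  0.   ,  0.001,  0.002,  0.001,  0.001]), 'effort': array([-1.0000e-03, -7.6372e+01, -4.3437e+01,  6.5000e-02,  4.2000e-02,
       -0.0000e+00]), 'position': array([ 0.19 , -0.673,  0.224]), 'tcp_rot': array([3.092, 1.57 , 1.796]), 'force': array([-0.47 ,  0.245, -0.343]), 'moment': array([-0.015, -0.018, -0.012]), 'finger_gap': np.float64(0.091)}
top [[468.1, 0.0, 315.6], [0.0, 468.1, 246.5], [0.0, 0.0, 1.0]] -0.08699129316524837 [[-0.021, -1.0, -0.004, -0.111], [-0.992, 0.021, -0.125, 0.514], [0.125, 0.001, -0.992, 1.465], [0.0, 0.0, 0.0, 1.0]]
side [[620.4, 0.0, 322.6], [0.0, 620.4, 237.2], [0.0, 0.0, 1.0]] 0.0230392003952014 [[-0.937, -0.349, -0.024, 0.411], [-0.124, 0.395, -0.91, 0.193], [0.327, -0.85, -0.413, 1.202], [0.0, 0.0, 0.0, 1.0]]
```

View pics/top0.png

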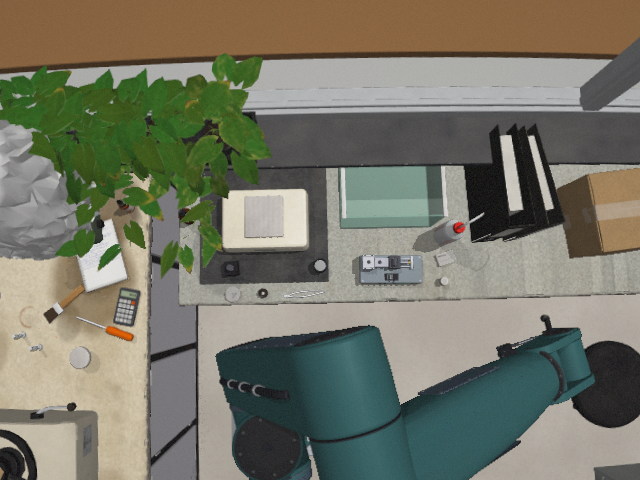

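View pics/side0.png

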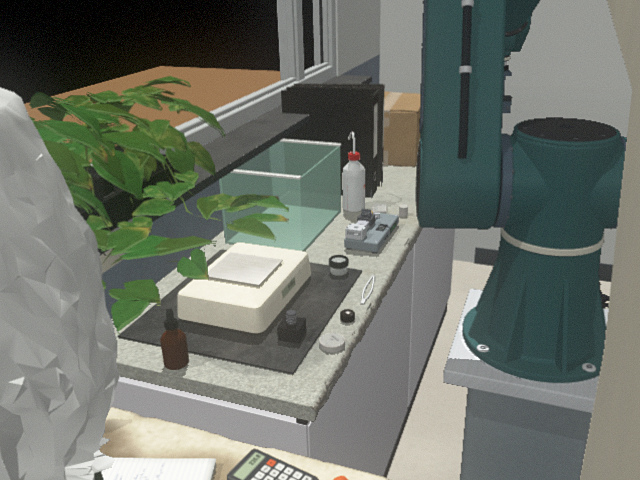

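The top view shows the unit at about (391,270), the pin stand at (231,268) and the loupe at (320,266). In the side view the unit is at (370,232) and the pin and stand at (291,327). Next I'll zoom in on these.

```bash
python3 - <<'E'
from h import *
t=load('top0.png')['image'];s=load('side0.png')['image']
def cr(im,x,y,w,h,k): return cv2.resize(im[y:y+h,x:x+w],None,fx=k,fy=k,interpolation=cv2.INTER_CUBIC)
a=cr(t,350,245,80,50,6);b=cr(s,335,195,80,75,6)[:, :]
c=cr(t,210,245,50,50,6);d=cr(s,270,300,50,55,6)
W=np.zeros((600,800,3),np.uint8)
W[:300,:480]=a;W[:300,490:790]=c
W2=cr(s,338,204,66,50,6) ;W[300:600,:396]=W2
W[300:600,490:790]=d[:300]
cv2.imwrite('pics/comp0.png',W)
E
```

```text
(no output)
```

View pics/comp0.png

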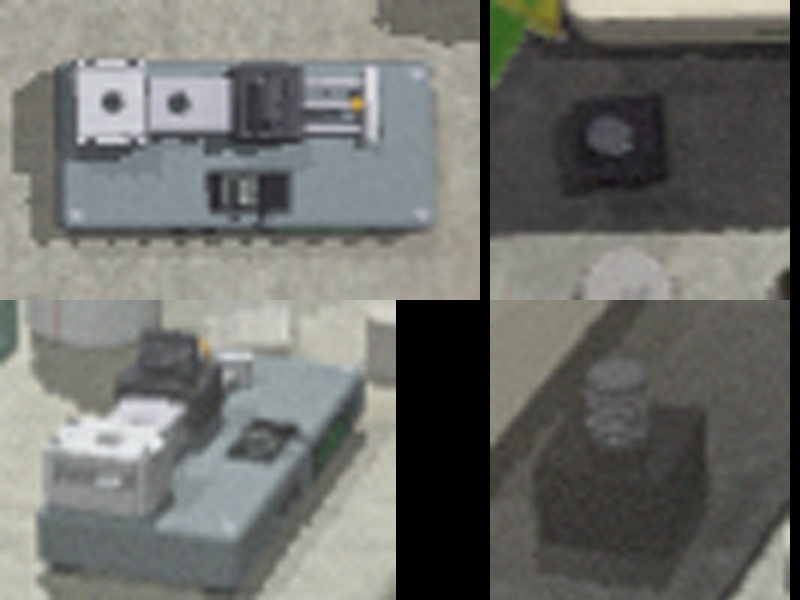

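The zoom shows these crop positions:
- **Top view:** the bracket hole is at about (112,102) and the tongue hole at (178,103). The dark carriage block spans x 232–302, the switch ridge is near (240,190) on the bar (left) side, and the knob top is at (608,135).
- **Side view:** the knob top is at about (617,375) and the bracket hole at (110,438).

I'll measure from these.

```bash
python3 - <<'E'
from h import *
t=load('top0.png');s=load('side0.png')
T=lambda x,y,ox=350,oy=245:((x+.5)/6-.5+ox,(y+.5)/6-.5+oy)
def cen(im,x0,y0,x1,y1,dark=True):
    g=cv2.cvtColor(im,cv2.COLOR_BGR2GRAY)[y0:y1,x0:x1].astype(float)
    w=np.clip((np.median(g)-g) if dark else (g-np.median(g)),0,None); w[w<.25*w.max()]=0
    Y,X=np.mgrid[y0:y1,x0:x1]; return (X*w).sum()/w.sum(),(Y*w).sum()/w.sum()
for n,p,z in [('lock',T(112,102),.056),('tongue',T(178,103),.048),('blkL',T(232,103),.054),('blkR',T(303,103),.054),('fin',T(268,100),.073),
  ('ridge',T(240,190),.0365),('plateL',T(208,192),.03),('plateR',T(292,192),.03),('TL',T(65,60),.03),('TR',T(435,62),.03),('BL',T(63,228),.03),('BR',T(434,229),.03),
  ('knob',T(118,135,210),.059),('stand TL',T(85,98,210),.035),('stand BR',T(175,188,210),.035)]:
    print(n,np.round(p,2),np.round(onz(t,*p,z)*1000,1))
p=cen(t['image'],365,259,373,266);print('lock c',p,onz(t,*p,.056)); q=cen(t['image'],376,259,384,266);print('tong c',q,onz(t,*q,.048))
S=lambda x,y,ox,oy:((x+.5)/6-.5+ox,(y+.5)/6-.5+oy)
p=S(110,138,338,204);print('side lock',onz(s,*p,.056)); p=S(617-490,375-300,270,300);print('side knob',onz(s,*p,.059))
p=S(264,138,338,204);print('side ridge',onz(s,*p,.0365))
for n,px in [('loupe',(320,266)),('wash',(457,230))]: print(n,onz(t,*px,.03))
E
```

```text
lock [368.25 261.58] [ 457.4 -285.6   56. ]
tongue [379.25 261.75] [ 456.8 -321.2   48. ]
blkL [388.25 261.75] [ 455.6 -348.8   54. ]
blkR [400.08 261.75] [ 454.8 -386.1   54. ]
fin [394.25 261.25] [ 455.1 -364.6   73. ]
ridge [389.58 276.25] [ 411.  -353.9   36.5]
plateL [384.25 276.58] [ 410.7 -337.8   30. ]
plateR [398.25 276.58] [ 409.7 -382.6   30. ]
TL [360.42 254.58] [ 482.7 -264.2   30. ]
TR [422.08 254.92] [ 477.3 -462.3   30. ]
BL [360.08 282.58] [ 393.4 -260.2   30. ]
BR [421.92 282.75] [ 388.2 -457.5   30. ]
knob [229.25 267.08] [449.1 150.4  59. ]
stand TL [223.75 260.92] [471.2 172.6  35. ]
stand BR [238.75 275.92] [422.4 124.5  35. ]
lock c (np.float64(368.25128205128203), np.float64(261.55384615384617)) [ 0.45745689 -0.28560295  0.056     ]
tong c (np.float64(379.27479526842586), np.float64(261.7015468607825)) [ 0.45694345 -0.32130343  0.048     ]
side lock [ 0.45419479 -0.28509175  0.056     ]
side knob [0.44640654 0.15223929 0.059     ]
side ridge [ 0.40419592 -0.34767829  0.0365    ]
loupe [ 0.44897378 -0.13420451  0.03      ]
wash [ 0.55581189 -0.58054118  0.03      ]
```

```bash
python3 - <<'E'
from h import *
t=load('top0.png');s=load('side0.png')
def green(c):
    h=cv2.cvtColor(c['image'],cv2.COLOR_BGR2HSV); return (h[...,0]>30)&(h[...,0]<65)&(h[...,1]>110)
gt,gs=green(t),green(s)
G=np.stack(np.meshgrid(np.arange(.3,.75,.01),np.arange(-.1,.5,.01),np.arange(.08,.7,.01),indexing='ij'),-1).reshape(-1,3)
def m(c,g):
    p=np.round(proj(c,G)).astype(int); ok=(p[:,0]>=0)&(p[:,0]<640)&(p[:,1]>=0)&(p[:,1]<480); r=np.zeros(len(G),bool); r[ok]=g[p[ok,1],p[ok,0]]; return r
H=G[m(t,gt)&m(s,gs)]
print(len(H),H.min(0),H.max(0))
for x0 in np.arange(.3,.75,.05):
    q=H[(H[:,0]>=x0-1e-6)&(H[:,0]<x0+.05-1e-6)]
    if len(q): print(round(x0,2),'n',len(q),'ymin',q[:,1].min(),'z',np.round(np.percentile(q[:,2],[0,10,90]),2), 'zmin for y<.3',q[q[:,1]<.3][:,2].min() if (q[:,1]<.3).any() else None)
print('dropper',onz(s,175,366,.005),'cams',ray(t,0,0)[0],ray(s,0,0)[0])
E
```

```text
10874 [ 0.41 -0.03  0.08] [0.74 0.49 0.63]
0.4 n 31 ymin 0.20999999999999983 z [0.26 0.29 0.6 ] zmin for y<.3 0.2599999999999999
0.45 n 410 ymin 0.0999999999999999 z [0.23 0.29 0.51] zmin for y<.3 0.22999999999999993
0.5 n 408 ymin 0.0999999999999999 z [0.22 0.28 0.53] zmin for y<.3 0.21999999999999992
0.55 n 953 ymin -5.551115123125783e-17 z [0.17 0.29 0.58] zmin for y<.3 0.16999999999999996
0.6 n 2287 ymin -0.03000000000000004 z [0.14 0.25 0.56] zmin for y<.3 0.13999999999999996
0.65 n 3218 ymin -0.020000000000000046 z [0.09 0.2  0.54] zmin for y<.3 0.09
0.7 n 3567 ymin -0.01000000000000005 z [0.08 0.15 0.5 ] zmin for y<.3 0.08
dropper [0.61119827 0.31044649 0.005     ] cams [ 0.3244363  -0.12353294  1.51712336] [0.01585563 1.08858949 0.68195289]
```

```bash
cat >> h.py <<'E'
from scipy.spatial.transform import Rotation as Ro
def plan(p,zdir_deg):
    """shift in tool mm & turn deg to world target p with tool x down, tool z at heading zdir_deg (mod 180)"""
    st=get_state(); R=Ro.from_euler('xyz',st['tcp_rot']); 
    best=None
    for a in (zdir_deg,zdir_deg+180):
        z=np.array([np.cos(np.radians(a)),np.sin(np.radians(a)),0]);x=np.array([0,0,-1.]);D=Ro.from_matrix(np.c_[x,np.cross(z,x),z])
        rv=np.degrees((R.inv()*D).as_rotvec())
        if best is None or np.linalg.norm(rv)<np.linalg.norm(best): best=rv
    print('shift',np.round(R.inv().apply((np.array(p)-st['position'])*1000),1),'turn',np.round(best,1),'t',round(float(st['time']),2),'pos',np.round(st['position'],4),'F',np.round(st['force'],1),'gap',round(float(st['finger_gap']),4),'q',np.round(st['joint_positions'],2))
    return R.as_matrix()
E
python3 - <<'E'
from h import *
print(plan([.402,-.325,.15],88.5).round(3))
E
```

```text
shift [  74.6  298.7 -277.7] turn [17.2 -0.1  0. ] t 0.1 pos [ 0.1898 -0.6734  0.2244] F [ 1.2 -0.   0. ] gap 0.0912 q [-1.33  0.38  1.73 -0.    1.03 -0.03]
[[-0.     0.962  0.271]
 [ 0.001  0.271 -0.962]
 [-1.     0.    -0.001]]
```

Call:
{"fn": "send_rows", "kwargs": {
  "targets": [
    [[8,43,-40,0,0,0,-1],[10,43,-40,0,0,0,-1],[10,43,-40,0,0,0,-1],[10,43,-40,0,0,0,-1],[10,43,-40,0,0,0,-1],[10,43,-40,0,0,0,-1],[10,41,-38,0,0,0,-1],[0,0,0,8.6,0,0,-1],[0,0,0,8.6,0,0,-1]]
  ]
}}

```text
time: 1.23
position: [0.407, -0.3128, 0.1528]
tcp_rot: [-2.352, 1.568, 2.327]
force: [0.0, -0.8, 0.2]
finger_gap: 0.0039
```

```bash
python3 - <<'E'
from h import *
plan([.404,-.325,.0435],88.5)
snap('side','side1.png');
c=load('side1.png');cv2.imwrite('pics/s1c.png',cv2.resize(c['image'][100:280,280:480],None,fx=3,fy=3,interpolation=cv2.INTER_CUBIC))
E
```

```text
shift [109.2  -2.4  12.5] turn [-0.4 -0.1  0.1] t 1.23 pos [ 0.407  -0.3128  0.1528] F [ 0.  -0.8  0.2] gap 0.0039 q [-0.7   0.19  2.14  0.    0.81  0.9 ]
```

View pics/s1c.png

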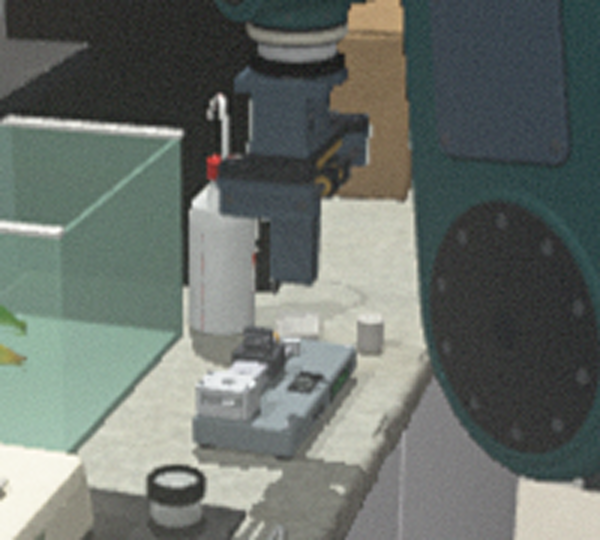

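The closed gripper hangs above the unit, with its fingertip at about (295,282) in the crop. The switch is at (305,382), and nothing is in the way. I'll descend beside the ridge on its +y side.

Call:
{"fn": "send_rows", "kwargs": {
  "targets": [
    [[35,-2,12,0,0,0,-1],[40,0,0,0,0,0,-1],[20,0,0,0,0,0,-1],[10,0,0,0,0,0,-1],[0,0,0,0,0,0,-1]]
  ]
}}

```text
time: 1.9
position: [0.4045, -0.3257, 0.0453]
tcp_rot: [-2.558, 1.57, 2.123]
force: [0.1, 0.5, -0.1]
finger_gap: 0.0005
```

```bash
python3 - <<'E'
from h import *
plan([.404,-.345,.0435],88.5)
E
```

```text
shift [ 1.8  0.1 19.3] turn [-0.3 -0.   0. ] t 1.9 pos [ 0.4045 -0.3257  0.0453] F [ 0.1  0.5 -0.1] gap 0.0005 q [-0.72  0.4   2.15  0.    0.6   0.88]
```

Call:
{"fn": "send_rows", "kwargs": {
  "targets": [
    [[2,0,2,0,0,0,-1],[0,0,4,0,0,0,-1],[0,0,3,0,0,0,-1],[0,0,3,0,0,0,-1],[0,0,3,0,0,0,-1]]
  ]
}}

```text
time: 2.52
position: [0.4052, -0.3428, 0.0457]
tcp_rot: [0.958, 1.568, -0.643]
force: [-0.0, -0.1, -0.9]
finger_gap: 0.0008
```

Call:
{"fn": "send_rows", "kwargs": {
  "targets": [
    [[0,0,3,0,0,0,-1],[0,0,3,0,0,0,-1]]
  ]
}}

```text
time: 2.78
position: [0.4049, -0.3488, 0.0456]
tcp_rot: [1.157, 1.569, -0.445]
force: [1.5, 3.3, 0.6]
finger_gap: 0.0006
```

Call:
{"fn": "send_rows", "kwargs": {
  "targets": [
    [[0,0,-4,0,0,0,-1],[3,0,0,0,0,0,-1],[0,0,0,0,0,0,-1]]
  ]
}}

```text
time: 3.15
position: [0.4051, -0.3444, 0.0427]
tcp_rot: [1.239, 1.569, -0.362]
force: [-0.1, 4.1, 2.6]
finger_gap: 0.0007
```

```bash
python3 - <<'E'
from h import *
plan([.404,-.3465,.0435],88.5)
c=snap('top','top1.png');cv2.imwrite('pics/t1c.png',cv2.resize(c['image'][235:295,345:435],None,fx=7,fy=7,interpolation=cv2.INTER_CUBIC))
E
```

```text
shift [-0.8 -1.   2.1] turn [-0.3  0.  -0.1] t 3.15 pos [ 0.4051 -0.3444  0.0427] F [-0.1  4.1  2.6] gap 0.0007 q [-0.75  0.42  2.12  0.    0.6   0.85]
```

Call:
{"fn": "send_rows", "kwargs": {
  "targets": [
    [[0,0,3,0,0,0,-1],[0,0,0,0,0,0,-1]]
  ]
}}

```text
time: 3.45
position: [0.4051, -0.3475, 0.0427]
tcp_rot: [1.193, 1.569, -0.408]
force: [-0.6, 0.9, 2.3]
finger_gap: 0.0001
```

Call:
{"fn": "send_rows", "kwargs": {
  "targets": [
    [[0,0,4,0,0,0,-1],[0,0,0,0,0,0,-1]]
  ]
}}

```text
time: 3.7
position: [0.405, -0.3521, 0.0426]
tcp_rot: [1.041, 1.568, -0.56]
force: [-0.3, 0.8, 0.5]
finger_gap: 0.0004
```

Call:
{"fn": "send_rows", "kwargs": {
  "targets": [
    [[0,0,-8,0,0,0,-1],[-60,0,-20,0,0,0,-1],[-60,0,-40,0,0,0,-1],[-20,-40,-40,0,0,0,-1],[0,-30,-50,0,0,0,-1]]
  ]
}}

```text
time: 4.32
position: [0.339, -0.1934, 0.1775]
tcp_rot: [1.758, 1.569, 0.155]
force: [-0.0, 1.1, -0.1]
finger_gap: 0.0005
```

```bash
python3 - <<'E'
from h import *
c=snap('top','top1.png');k=snap('side','side2.png')
a=cv2.resize(c['image'][245:295,350:430],None,fx=6,fy=6,interpolation=cv2.INTER_CUBIC)
b=cv2.resize(k['image'][204:254,338:404],None,fx=6,fy=6,interpolation=cv2.INTER_CUBIC)
W=np.zeros((600,480,3),np.uint8);W[:300]=a;W[300:,:396]=b;cv2.imwrite('pics/c2.png',W)
plan([.45,-.40,.15],88.5)
E
```

```text
shift [ 25.2 119.9 206. ] turn [-0.2 -0.1  0.1] t 4.42 pos [ 0.3365 -0.1905  0.1759] F [ 0.5 -0.4 -1. ] gap 0.0001 q [-0.58 -0.06  2.37  0.    0.84  1.02]
```

View pics/c2.png

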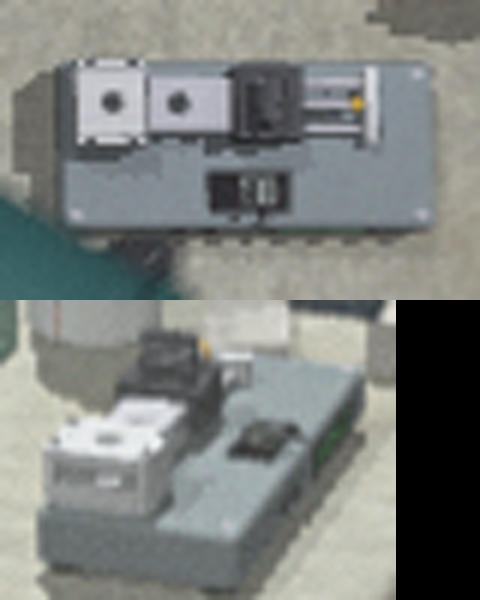

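The ridge has moved from x≈240 to x≈262 in the top crop, about 11 mm towards the ring end, so the switch is off and nothing else has shifted. Next I'll move behind the fin on its -y side.

Call:
{"fn": "send_rows", "kwargs": {
  "targets": [
    [[0,25,42,0,0,0,-1],[0,25,42,0,0,0,-1],[0,25,42,0,0,0,-1],[0,25,42,0,0,0,-1],[0,25,43,0,0,0,-1],[0,0,0,0,0,0,-1]]
  ]
}}

```text
time: 5.18
position: [0.459, -0.4099, 0.1742]
tcp_rot: [-2.666, 1.569, 2.018]
force: [0.5, 1.4, -0.6]
finger_gap: 0.0001
```

```bash
python3 - <<'E'
from h import *
plan([.455,-.405,.071],88.5)
E
```

```text
shift [103.2  -4.1  -4.7] turn [-0.1 -0.1  0. ] t 5.17 pos [ 0.459  -0.4099  0.1742] F [ 0.5  1.4 -0.6] gap 0.0001 q [-0.77  0.31  1.93  0.    0.9   0.83]
```

Call:
{"fn": "send_rows", "kwargs": {
  "targets": [
    [[40,-4,-4,0,0,0,-1],[40,0,0,0,0,0,-1],[23,0,0,0,0,0,-1],[0,0,0,0,0,0,-1],[0,0,-10,0,0,0,-1],[0,0,-6,0,0,0,-1],[0,0,-4,0,0,0,-1]]
  ]
}}

```text
time: 6.05
position: [0.4554, -0.3819, 0.0704]
tcp_rot: [2.542, 1.57, 0.944]
force: [0.2, -1.8, -0.6]
finger_gap: 0.0006
```

Call:
{"fn": "send_rows", "kwargs": {
  "targets": [
    [[0,0,-6,0,0,0,-1],[0,0,-6,0,0,0,-1],[0,0,-6,0,0,0,-1],[0,0,-6,0,0,0,-1]]
  ]
}}

```text
time: 6.55
position: [0.4564, -0.3569, 0.0714]
tcp_rot: [1.003, 1.569, -0.594]
force: [-0.4, -1.4, -1.1]
finger_gap: 0.0001
```

Call:
{"fn": "send_rows", "kwargs": {
  "targets": [
    [[0,0,-5,0,0,0,-1],[0,0,-4,0,0,0,-1]]
  ]
}}

```text
time: 6.8
position: [0.4567, -0.3472, 0.0714]
tcp_rot: [1.007, 1.569, -0.591]
force: [-0.9, -1.4, 0.1]
finger_gap: 0.0005
```

Call:
{"fn": "send_rows", "kwargs": {
  "targets": [
    [[0,0,-3,0,0,0,-1],[0,0,-3,0,0,0,-1]]
  ]
}}

```text
time: 7.05
position: [0.4571, -0.3455, 0.0717]
tcp_rot: [0.357, 1.56, -1.237]
force: [-12.6, -40.8, -18.1]
finger_gap: 0.001
```

The carriage stopped against its home stop with a sharp rise in force. I'll back off, lift and move towards the pin.

Call:
{"fn": "send_rows", "kwargs": {
  "targets": [
    [[0,0,8,0,0,0,-1],[-30,0,4,0,0,0,-1],[-30,0,0,0,0,0,-1],[0,0,-50,0,0,0,1],[0,0,-55,0,0,0,1],[0,0,-55,0,0,0,1],[0,0,-55,0,0,0,1],[0,0,-55,0,0,0,1]]
  ]
}}

```text
time: 8.05
position: [0.4637, -0.0827, 0.1317]
tcp_rot: [0.583, 1.56, -1.018]
force: [0.7, 0.3, -0.0]
finger_gap: 0.0476
```

```bash
python3 - <<'E'
from h import *
plan([.448,.151,.13],90)
c=snap('top','top3.png');k=snap('side','side3.png')
W=np.zeros((600,800,3),np.uint8);W[:300,:480]=cv2.resize(c['image'][245:295,350:430],None,fx=6,fy=6,interpolation=cv2.INTER_CUBIC)
W[300:600,:]=0
b=cv2.resize(k['image'][204:254,338:404],None,fx=6,fy=6,interpolation=cv2.INTER_CUBIC);W[300:,:396]=b
b=cv2.resize(k['image'][120:360,220:420],None,fx=2,fy=2);W[100:580,400:800]=b
cv2.imwrite('pics/c3.png',W)
E
```

```text
shift [  -0.6  -22.8 -233.1] turn [-1.7  0.5 -0.3] t 8.05 pos [ 0.4637 -0.0827  0.1317] F [ 0.7  0.3 -0. ] gap 0.0476 q [-0.22  0.16  2.23 -0.01  0.74  1.39]
```

View pics/c3.png

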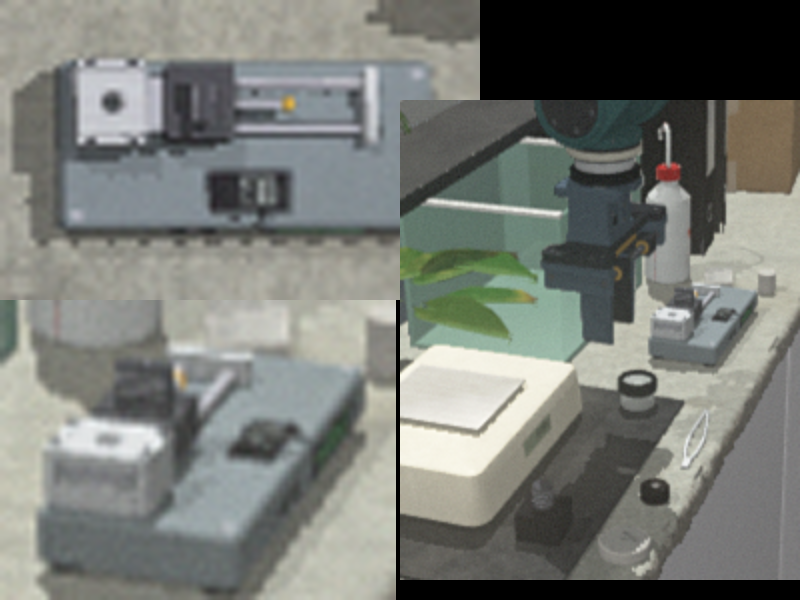

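The carriage block is up against the bracket (x 165–235 in the top crop), the tongue is hidden inside it, and the ridge is still on the ring side. The pin is undisturbed at (543,492), so I'll go above it.

Call:
{"fn": "send_rows", "kwargs": {
  "targets": [
    [[0,-12,-48,-1.7,0.5,-0.3,1],[0,-10,-50,0,0,0,1],[0,0,-50,0,0,0,1],[0,0,-50,0,0,0,1],[0,0,-32,0,0,0,1],[0,0,0,0,0,0,1]]
  ]
}}

```text
time: 8.9
position: [0.4425, 0.156, 0.1321]
tcp_rot: [2.299, 1.569, 0.731]
force: [-0.3, -0.9, -0.6]
finger_gap: 0.0913
```

```bash
python3 - <<'E'
from h import *
plan([.448,.151,.044],90)
k=snap('side','side4.png')
cv2.imwrite('pics/c4.png',cv2.resize(k['image'][180:380,200:400],None,fx=3,fy=3,interpolation=cv2.INTER_CUBIC))
E
```

```text
shift [88.1  5.4  5.1] turn [ 0.2 -0.1 -0.1] t 8.9 pos [0.4425 0.156  0.1321] F [-0.3 -0.9 -0.6] gap 0.0913 q [0.29 0.16 2.23 0.   0.74 1.86]
```

View pics/c4.png

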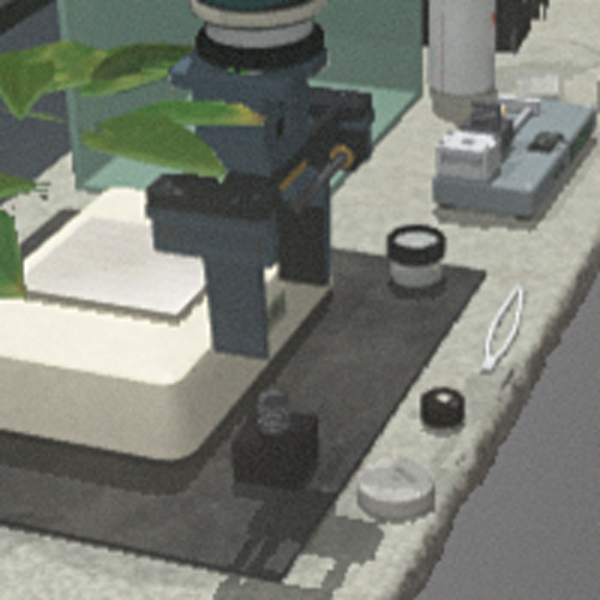

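The open gripper is centred above the pin, which is at about (272,410) in the crop. The leaves pass in front of the gripper, and the force reading shows no contact. Descending.

Call:
{"fn": "send_rows", "kwargs": {
  "targets": [
    [[30,5,5,0,0,0,1],[30,0,0,0,0,0,1],[14,0,0,0,0,0,1],[7,0,0,0,0,0,1],[0,0,0,0,0,0,1]]
  ]
}}

```text
time: 9.57
position: [0.4492, 0.1464, 0.05]
tcp_rot: [2.1, 1.568, 0.528]
force: [0.2, 0.6, -0.3]
finger_gap: 0.0912
```

```bash
python3 - <<'E'
from h import *
plan([.448,.151,.049],90)
E
```

```text
shift [ 1.  -1.2 -4.6] turn [-0.1 -0.1 -0.2] t 9.57 pos [0.4492 0.1464 0.05  ] F [ 0.2  0.6 -0.3] gap 0.0912 q [0.27 0.33 2.24 0.   0.57 1.84]
```

Call:
{"fn": "send_rows", "kwargs": {
  "targets": [
    [[1,-1,-5,0,0,0,0],[0,0,0,0,0,0,-1],[0,0,0,0,0,0,-1],[0,0,0,0,0,0,-1],[0,0,0,0,0,0,-1],[0,0,0,0,0,0,-1],[0,0,0,0,0,0,-1],[0,0,0,0,0,0,-1],[0,0,0,0,0,0,-1],[0,0,0,0,0,0,-1]]
  ]
}}

```text
time: 10.82
position: [0.4493, 0.1522, 0.0509]
tcp_rot: [1.978, 1.564, 0.407]
force: [0.0, 1.1, 0.6]
finger_gap: 0.018
```

Call:
{"fn": "send_rows", "kwargs": {
  "targets": [
    [[-8,0,0,0,0,0,-1],[-20,0,0,0,0,0,-1],[-35,0,0,0,0,0,-1],[-20,0,0,0,0,0,-1],[0,0,0,0,0,0,-1]]
  ]
}}

```text
time: 11.45
position: [0.4485, 0.1519, 0.1376]
tcp_rot: [1.985, 1.565, 0.413]
force: [0.4, -0.4, -1.1]
finger_gap: 0.0177
```

```bash
python3 - <<'E'
from h import *
plan([.457,-.2853,.13],88.5)
k=snap('side','side5.png');c=snap('top','top5.png')
u,v=proj(k,[get_state()['position']])[0].astype(int);print(u,v)
cv2.imwrite('pics/c5.png',cv2.resize(k['image'][v-50:v+50,u-60:u+60],None,fx=5,fy=5,interpolation=cv2.INTER_CUBIC))
E
```

```text
shift [  6.6   8.8 437.2] turn [ 1.5 -0.1 -0.3] t 11.45 pos [0.4485 0.1519 0.1376] F [ 0.4 -0.4 -1.1] gap 0.0177 q [0.28 0.16 2.23 0.   0.75 1.85]
288 276
```

View pics/c5.png

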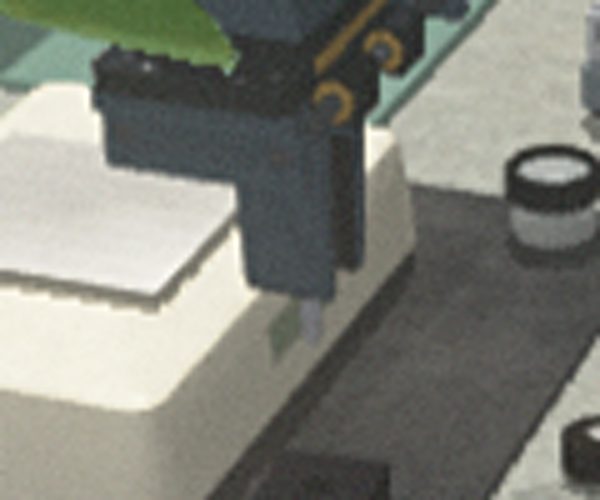

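The pin is held upright. Its shank shows below the fingers at crop x 302–322 and y 300–345, and the stand below is empty. I'll check how far the pin sits off the tool axis along x.

```bash
python3 - <<'E'
from h import *
k=load('side5.png')
for u,v in [(312,345),(312,322),(310,303)]:
    o,d=ray(k,228+(u+.5)/5-.5,226+(v+.5)/5-.5); print(np.round(o+d*(.1519-o[1])/d[1],4))
# hole by the same camera, now carriage home, and finger edges at tip for reference
for u,v in [(250,288),(330,300)]:
    o,d=ray(k,228+(u+.5)/5-.5,226+(v+.5)/5-.5); print('near finger bottom corners',np.round(o+d*(.1519+.0225-o[1])/d[1],4))
E
```

```text
[0.4462 0.1519 0.0974]
[0.4457 0.1519 0.1075]
[0.4461 0.1519 0.1156]
near finger bottom corners [0.4599 0.1744 0.1314]
near finger bottom corners [0.4277 0.1744 0.1318]
```

Call:
{"fn": "send_rows", "kwargs": {
  "targets": [
    [[0,0,30,1.5,-0.1,-0.3,-1],[0,2,50,0,0,0,-1],[0,2,50,0,0,0,-1],[0,2,50,0,0,0,-1],[0,2,50,0,0,0,-1],[0,0,50,0,0,0,-1],[0,0,50,0,0,0,-1],[0,0,50,0,0,0,-1],[0,0,35,0,0,0,-1],[0,0,0,0,0,0,-1]]
  ]
}}

```text
time: 12.8
position: [0.4399, -0.2754, 0.1251]
tcp_rot: [-1.794, 1.555, 2.893]
force: [0.3, -0.1, 0.0]
finger_gap: 0.018
```

```bash
python3 - <<'E'
from h import *
plan([.4565,-.285,.104],88.5)
E
```

```text
shift [20.8 17.2  9.2] turn [ 0.  -0.2  0.9] t 12.8 pos [ 0.4399 -0.2754  0.1251] F [ 0.3 -0.1  0. ] gap 0.018 q [-0.6   0.25  2.13 -0.01  0.77  1.  ]
```

Call:
{"fn": "send_rows", "kwargs": {
  "targets": [
    [[8,17,9,0,0,0.9,-1],[0,0,0,0,0,0,-1],[10,0,0,0,0,0,-1],[0,0,0,0,0,0,-1]]
  ]
}}

```text
time: 13.3
position: [0.4542, -0.2816, 0.1031]
tcp_rot: [-2.492, 1.562, 2.195]
force: [0.1, -0.5, -0.5]
finger_gap: 0.0178
```

```bash
python3 - <<'E'
from h import *
plan([.4565,-.285,.104],88.5)
k=snap('side','side6.png');c=snap('top','top6.png')
W=np.zeros((500,800,3),np.uint8)
W[:,:400]=cv2.resize(k['image'][185:255,330:386],(400,500),interpolation=cv2.INTER_CUBIC)
W[:300,400:]=cv2.resize(c['image'][240:300,340:420],(400,300),interpolation=cv2.INTER_CUBIC)
cv2.imwrite('pics/c6.png',W)
E
```

```text
shift [-1.   2.4  3.3] turn [ 0.  -0.4  0.3] t 13.3 pos [ 0.4542 -0.2816  0.1031] F [ 0.1 -0.5 -0.5] gap 0.0178 q [-0.6   0.31  2.11  0.    0.73  0.99]
```

View pics/c6.png

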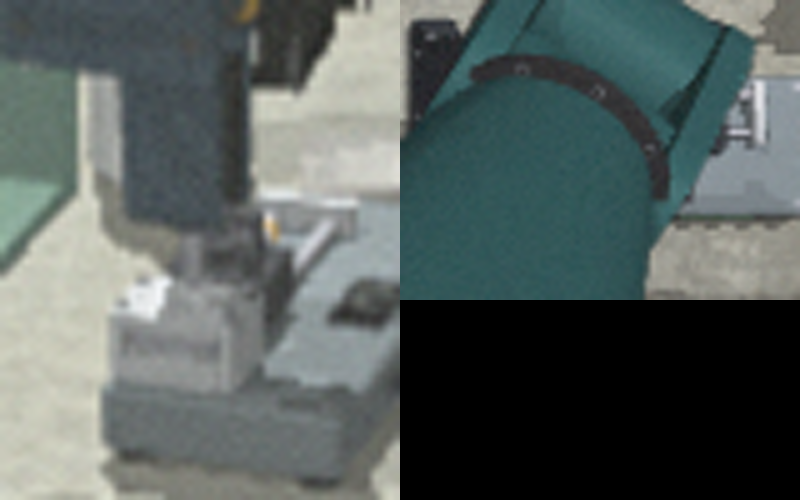

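The side crop shows the shank over the bracket top near (195,255), and the arm blocks the top view. I'll correct the remaining 2–3 mm and descend in small steps, watching the force.

Call:
{"fn": "send_rows", "kwargs": {
  "targets": [
    [[-1,2.5,3.5,0,0,0,-1],[0,0,0,0,0,0,-1],[0,0,0,0,0,0,-1]]
  ]
}}

```text
time: 13.78
position: [0.4576, -0.286, 0.1056]
tcp_rot: [-2.618, 1.564, 2.069]
force: [-0.7, -0.0, -1.2]
finger_gap: 0.0179
```

Call:
{"fn": "send_rows", "kwargs": {
  "targets": [
    [[5,0,0,0,0,0,-1],[3,0,0,0,0,0,-1],[0,0,0,0,0,0,-1]]
  ]
}}

```text
time: 14.15
position: [0.4574, -0.2859, 0.097]
tcp_rot: [-2.606, 1.564, 2.081]
force: [0.3, -0.7, -0.6]
finger_gap: 0.018
```

```bash
python3 - <<'E'
from h import *
plan([.4565,-.285,.072],88.5)
E
```

```text
shift [25.  -0.8 -0.7] turn [ 0.  -0.3  0.2] t 14.15 pos [ 0.4574 -0.2859  0.097 ] F [ 0.3 -0.7 -0.6] gap 0.018 q [-0.6   0.33  2.1   0.    0.72  0.99]
```

Call:
{"fn": "send_rows", "kwargs": {
  "targets": [
    [[2,-1,-1,0,0,0,-1],[2,0,0,0,0,0,-1],[2,0,0,0,0,0,-1]]
  ]
}}

```text
time: 14.52
position: [0.4564, -0.2848, 0.0907]
tcp_rot: [-2.619, 1.564, 2.068]
force: [0.6, -0.2, -1.0]
finger_gap: 0.0175
```

Call:
{"fn": "send_rows", "kwargs": {
  "targets": [
    [[3,0,0,0,0,0,-1],[2,0,0,0,0,0,-1]]
  ]
}}

```text
time: 14.78
position: [0.4565, -0.2848, 0.0854]
tcp_rot: [-2.632, 1.564, 2.055]
force: [0.0, 0.0, -0.9]
finger_gap: 0.0179
```

The tip is already 10 mm below the bracket top with no force, so the pin is in the hole. I'll continue down.

Call:
{"fn": "send_rows", "kwargs": {
  "targets": [
    [[4,0,0,0,0,0,-1],[4,0,0,0,0,0,-1],[2,0,0,0,0,0,-1]]
  ]
}}

```text
time: 15.15
position: [0.4564, -0.2847, 0.0746]
tcp_rot: [-2.629, 1.564, 2.058]
force: [-0.1, -0.3, -0.6]
finger_gap: 0.0178
```

Call:
{"fn": "send_rows", "kwargs": {
  "targets": [
    [[2,0,0,0,0,0,-1],[2,0,0,0,0,0,-1]]
  ]
}}

```text
time: 15.4
position: [0.4567, -0.2849, 0.0714]
tcp_rot: [-2.618, 1.564, 2.069]
force: [-8.4, 8.6, 41.3]
finger_gap: 0.0178
```

The knob has seated, with vertical force rising at z 0.0714 as expected. I'll open part-way to stay clear of the fin, then retreat upwards.

Call:
{"fn": "send_rows", "kwargs": {
  "targets": [
    [[-0.5,0,0,0,0,0,-0.15],[0,0,0,0,0,0,-0.15],[0,0,0,0,0,0,-0.15],[0,0,0,0,0,0,-0.15],[0,0,0,0,0,0,-0.15]]
  ]
}}

```text
time: 16.02
position: [0.4569, -0.285, 0.072]
tcp_rot: [-2.646, 1.564, 2.041]
force: [0.6, 0.0, 0.8]
finger_gap: 0.0388
```

Call:
{"fn": "send_rows", "kwargs": {
  "targets": [
    [[-10,0,0,0,0,0,-0.15],[-25,0,0,0,0,0,-0.15],[-50,0,0,0,0,0,-0.15],[-30,0,0,0,0,0,-0.15],[0,-20,-45,0,0,0,-0.15],[0,-25,-50,0,0,0,-0.15],[0,-25,-50,0,0,0,-0.15],[0,-25,-30,0,0,0,-0.15],[0,0,0,0,0,0,-0.15]]
  ]
}}

```text
time: 17.15
position: [0.3647, -0.1043, 0.1968]
tcp_rot: [2.651, 1.566, 1.054]
force: [0.4, -0.4, 0.4]
finger_gap: 0.0385
```

```bash
python3 - <<'E'
from h import *
plan([.4565,-.285,.072],88.5)
k=snap('side','side7.png');c=snap('top','top7.png')
W=np.zeros((500,800,3),np.uint8)
W[:,:400]=cv2.resize(k['image'][190:260,335:391],(400,500),interpolation=cv2.INTER_CUBIC)
W[:300,400:]=cv2.resize(c['image'][240:300,350:430],(400,300),interpolation=cv2.INTER_CUBIC)
cv2.imwrite('pics/c7.png',W)
E
```

```text
shift [124.3  96.3 178.7] turn [-0.  -0.2 -0.1] t 17.15 pos [ 0.3647 -0.1043  0.1968] F [ 0.4 -0.4  0.4] gap 0.0385 q [-0.34 -0.12  2.37  0.01  0.89  1.25]
```

View pics/c7.png

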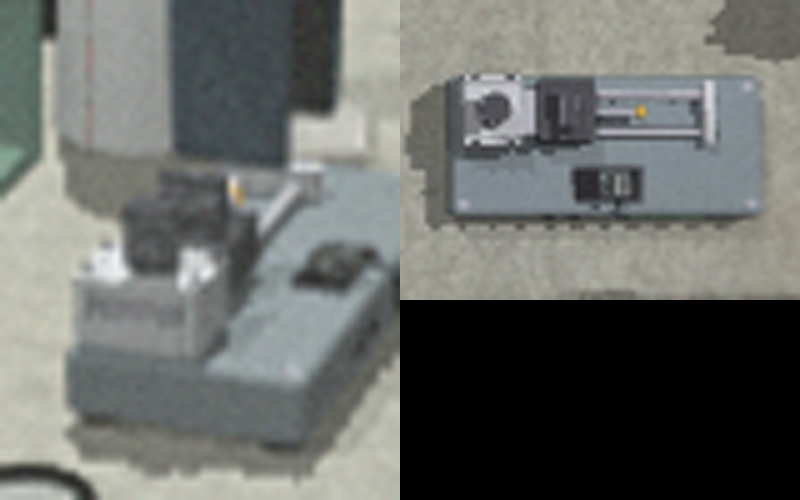

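The knob sits flat and centred on the bracket, at (153,235) in the side crop and (493,108) in the top crop. The carriage is home, the ridge is on the ring side, and the arm is clear. Handing in.

```bash
python3 -c "
from h import *
print(close_job())"
```

```text
the job is handed in; nothing more can be done
None
```

The traverse unit is ready for transport, and I handed the job in at about 17 s of the 61 s allowed. The hand-in reports no verdict, so these results rest on my own images and force readings.

- **Switch:** I nudged the ridge across the detent with the closed fingertips. The first pass rode about 2 mm high, so I backed off, lowered the tips and pushed again. The pictures show the ridge moved about 11 mm to the ring side, and it was still there at the end.
- **Carriage:** I pushed the fin until the carriage hit its stop. Force rose briefly to about 45 N there, on the fingertips. The pictures show the block against the bracket.
- **Lock pin:** I lifted it from its stand and lowered it through both holes with almost no force until the knob seated. The force at seating was about 43 N. After release the knob looks flat and centred on the bracket in both views.
- **At hand-in:** The arm was clear of everything and the force reading was near zero. I noticed no bystander moved, but did not measure their positions again at the end.
- **Disagreements:** The two cameras differed by about 3 mm in x, so I used the offset from pin to hole within each view, where they agreed to about 1 mm. The grip on the knob read 18 mm instead of the stated 20 mm, with no visible effect.

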